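# Hook the condiment caddy out from under the wall cupboard and fetch the salt

### The arm

A 6-joint arm with a two-finger parallel gripper is mounted at the origin on a cart in front of the work surface, level with it; the furniture and walls round the work are solid. World frame = base frame: x ahead of the robot, y to its left, z up, the work surface at z = 0. Lengths are in m, angles in rad, forces in N, time in s.
With the tool pointing down it reaches from about 0.25 to 0.85 m from the base axis. Payload 12.5 kg.
Tool frame: the origin (TCP) lies at the very end of the fingers, on their centre line; the grasp point (between the pads) lies 19 mm behind it (hold_point_z is the z of the grasp point in the tool frame, in m); z points along the fingers, y is the line along which they close (so a half turn about z gives the same grasp; the last joint's range is limited). The gripper opens to 93 mm and grips with 3 to 60 N. Pads are 15 mm wide; open, the fingers measure 128 mm over their backs; the gripper's body (75 mm by 188 mm) begins 65 mm behind the grasp point.
Start: joints at [-1.245, 0.351, 1.652, -0, 1.139, -0.085], TCP at [0.22, -0.504, 0.219] pointing down, gripper open.
Joint ranges: [-2.75, 2.75], [-0.79, 2.1], [0.01, 2.65], [-1.57, 4.71], [0.07, 3.14], [-2.87, 2.87]. Speed limits (rad/s): [2.22, 2.22, 2.79, 3.14, 3.14, 3.14].

### API

Orientations are given as [roll, pitch, yaw] about the fixed x, y, z axes, in that order (R = Rz(yaw) Ry(pitch) Rx(roll)).
In Python, from plant import state, capture, camera_info, job_done, hold_point_z gives the robot as it stands. The module is installed in compiled form; this text tells all that it offers.
- The arm moves only by the shell command python3 -m creep 'ROWS'. ROWS is JSON, a list of rows, each a list of 3 entries, a list of its own where there are three numbers: the shift along the world's x, y, z in m, then the turn, a rotation vector about the world's x, y, z in degrees, then the closure, from -1 (fully open) to 1 (shut). A call has 1 to 12 rows; each row is the pose to reach, as a shift and turn from the pose commanded when the call began; what a row does not reach only later rows make up. A row lasts 1/8 s, in which the tool goes at most 62.5 mm and 10.7 degrees, less where a joint would pass 70% of its speed; a pose out of reach is approached as far as the arm can. A call with a gripper value outside its range is refused whole. The fingers move at their own pace and stop on an object; the grip force is fixed at half the most. Time passes only in rows, so rows that repeat a pose let the fingers close. It gives the time, the measured TCP pose, the force, the opening and the grip force at its end, in the units of the state.
- state(): the state, without advancing time (a new reading comes with each control period).
- capture(name): name is "scene" or "top" or "wrist"; returns the picture (400x640x3 uint8, blue, green, red); there is no depth.
- camera_info(name): a dict with "fx", "fy", "cx", "cy" (pixels), "k1" (the pictures are not rectified: a ray, as slopes to the right and down, at radius r is drawn at 1 + k1 r^2 times it, then the intrinsics apply), "cam_to_world" (4x4, takes a point from camera to world coordinates). Camera axes: x right, y up, looking along -z (the intrinsics and any distortion apply to the point x, -y, -z); pixel columns grow to the right and rows downward; lengths in m; the calibration is good to about 2 mm. A picture is of the moment at which its call begins: read the wrist's pose just before it. camera_info takes no time and is no camera call; for the wrist camera it gives the pose at the moment of the call.
- job_done(): hands the job in; it is judged then, once.
The state is a dict: "clock": time; "qpos": joint angles; "qd": joint speeds; "tau": joint torques, N m; "ee_pos": TCP position; "ee_rot": TCP orientation; "ft_force": force on the tool from outside, world axes, zero at the start; "wrist_torque": the same for the moment, N m; "grip_width": opening from 0.0 (shut) to 1.0 (fully open); "finger_force": force on a finger pad.
Only numpy, scipy, OpenCV 4.12 (cv2) and the standard library are available. Lean on these libraries where they do the work, as an engineer would, in place of code of your own. Each camera call takes 0.05 s, during which the arm holds its last target. There are 200 camera calls.

### The job

Bring the salt to the breakfast tray: with the oven hook, catch the caddy by the bow handle on its front and draw it out between the tin and the jar of nuts until it stands clear in front of the wall cupboard. Then lay the hook flat on the worktop, lift the glass salt shaker out of the caddy and stand it upright on the free end of the tray. Leave the two spice jars upright in the caddy, and leave the tin, the jar of nuts and the mug where they are.

Things in the scene. Friction and masses are not known exactly. Their poses are not given: they have to be found in the camera images.
- hook_grip (a point): Oven hook, 207 mm long, 90 g, lying flat: wooden handle 112 x 22 x 20 mm, then a straight 7 mm steel rod on the same line and height, ending in a J. This point is on the handle's axis, 10 mm up, 26 mm behind the handle's front end, near the centre of mass. x runs along the tool to the J, y to the side where the J's prong points (left if the tool points away from the robot), z up.
- hook_bend (a point): Inner corner of the hook's J, where the axis of a caught bar sits against rod and prong: 112.5 mm ahead of hook_grip and 7.5 mm to its y side; same axes. The prong's centre line lies 7.5 mm farther along x; the prong ends 27 mm to the y side of this point, its tip bent 3 mm back.
- caddy: Loose wooden caddy 70 mm deep (x), 194 wide (y), 56 high, 0.2-0.4 kg, holding three things of 0.1 kg in a row of three bays (58 mm deep, over 51 wide, centres 62.7 mm apart along y, floor 14 mm up). Origin: centre of its underside; x to its back, y to its left seen from the robot, z up. Slides on the worktop. Starts under the wall cupboard, whose front edge is at about x = 0.61.
- caddy_bar (a point): Middle of the upright bar (diameter 8 mm) of the caddy's steel bow handle, 79 mm in front of the caddy's centre, 32.5 mm up; caddy's axes. Level arms join its top and bottom to the caddy's front. The opening behind the bar is 40 mm deep, from 17 to 48 mm above the worktop, open to left and right.
- shaker_mid (a point): Glass salt shaker with a domed grey cap, round, 90 mm high (the shortest thing in the caddy): 44 mm across up to 70 mm above its foot, cap 34 mm across. This point is on its axis, 45 mm above its foot. Stands in one of the three bays, its top 48 mm above the caddy's walls.
- jar_a_mid (a point): Round glass spice jar, 46 mm across, 106 mm high, standing in another bay; this point is on its axis, 53 mm above its foot.
- jar_b_mid (a point): A second spice jar of the same size, in the remaining bay; this point is on its axis, 53 mm above its foot.
- tin: Food tin, round, 75 mm across, 110 mm high, standing to one side in front of the caddy; origin at the centre of its underside. To be left alone.
- nuts: Squat jar of nuts, 60 mm across, 90 mm high, standing at the other side in front of the caddy; origin at the centre of its underside. To be left alone.
- tray: Fixed wooden tray 250 mm (x) by 190 mm (y), rim 24 mm high and 7 mm thick, floor 6 mm above the worktop; a steel grip rises 46 mm above the worktop at the middle of each short side. Origin: centre of its underside; x points away from the robot, y left, z up.
- tray_free (a point): Middle of the free near half of the tray, on its floor, 58 mm from the tray's centre towards the robot. Same axes as the tray.
- mug: White mug, 82 mm across, 88 mm high, 115 mm long with its handle, standing on the far half of the tray; origin at the middle of its length, on its underside. To be left alone.
There are look-alikes about, which are no part of the job. What is shaped like the part that bears shaker_mid but blue or turquoise is not meant.

How it is judged:
By the outcome, as a careful person would: the job done as asked, in the order asked, and still so for the second after the job is handed in, with the robot touching nothing.
It also fails if it takes over 69 s, if anything falls off the work surface, if the arm or the gripper's body presses on something with over 40 N, if the wrist force passes 120 N, or if a joint passes its speed limit or range.

## Working session

There is one attempt and no reset: what is moved stays moved. The work goes in short steps, Python scripts to look and compute and a shell command to move; the robot and the scene stay as the last step left them, time stands still between calls to the robot, and variables do not carry over. Pictures are saved under pics/ and viewed, at most 10 in all, crops included, and the job is handed in when it is done.

```bash
mkdir -p pics; cat > h.py <<'E'
import numpy as np, cv2
from plant import state, capture, camera_info, job_done, hold_point_z
def snap(n,f):
    ci=camera_info(n); im=capture(n); cv2.imwrite('pics/'+f+'.png',im); np.save('pics/'+f+'.npy',ci,allow_pickle=True); return im,ci
def load(f): return cv2.imread('pics/'+f+'.png'), np.load('pics/'+f+'.npy',allow_pickle=True).item()
def ray(ci,u,v):
    K=np.array([[ci['fx'],0,ci['cx']],[0,ci['fy'],ci['cy']],[0,0,1.]])
    p=cv2.undistortPoints(np.array([[[u,v]]],float),K,np.array([ci['k1'],0,0,0,0.]))[0,0]
    T=np.array(ci['cam_to_world']); return T[:3,3],T[:3,:3]@np.array([p[0],-p[1],-1])
def onz(ci,u,v,z):
    o,d=ray(ci,u,v); return o+d*(z-o[2])/d[2]
def two(c1,p1,c2,p2):
    o1,d1=ray(c1,*p1);o2,d2=ray(c2,*p2)
    s=np.linalg.lstsq(np.c_[d1,-d2],o2-o1,rcond=None)[0]
    a,b=o1+s[0]*d1,o2+s[1]*d2; return (a+b)/2,np.linalg.norm(a-b)
E
python3 - <<'E'
from h import *
for n in('scene','top'):
    im,ci=snap(n,n+'0'); print(n,ci)
print(state(),hold_point_z)
E
```

```text
scene {'fx': 399.3863625686447, 'fy': 399.3863625686447, 'cx': 325.0599879391167, 'cy': 199.16209376614535, 'k1': -0.10103984813422641, 'cam_to_world': array([[-0.83377999,  0.43293797, -0.3426013 ,  0.20488392],
       [-0.55186627, -0.6356195 ,  0.53984393,  0.59186756],
       [ 0.01595487,  0.63918117,  0.76889068,  0.90191489],
       [ 0.        ,  0.        ,  0.        ,  1.        ]])}
top {'fx': 381.9384984970256, 'fy': 381.9384984970256, 'cx': 324.848519658389, 'cy': 202.70506720407116, 'k1': -0.08294492609342047, 'cam_to_world': array([[ 0.0163323 ,  0.98621908, -0.16463651,  0.38527881],
       [-0.99980328,  0.01425496, -0.01379147, -0.00399797],
       [-0.01125452,  0.16482937,  0.98625788,  1.13651594],
       [ 0.        ,  0.        ,  0.        ,  1.        ]])}
{'clock': 0.1, 'qpos': array([-1.24460395e+00,  3.51180201e-01,  1.65238120e+00, -2.28825645e-05,
        1.13904600e+00, -8.45980094e-02]), 'qd': array([ 0.00051332, -0.00210499, -0.00305822, -0.00027429,  0.0017371 ,
       -0.00123964]), 'tau': array([ 8.42473546e-04, -4.98027456e+01, -2.85704094e+01,  6.99986215e-02,
        2.38912669e-02, -5.31799594e-05]), 'ee_pos': array([ 0.21955402, -0.50394241,  0.21814841]), 'ee_rot': array([-3.14057978e+00, -6.50445653e-05,  4.10799940e-01]), 'ft_force': array([ 0.37028337,  0.2992702 , -0.57081312]), 'wrist_torque': array([-0.00044414, -0.01126085, -0.04522383]), 'finger_force': 0.0, 'grip_width': 1.002436606670092} -0.0188
```

View pics/scene0.png

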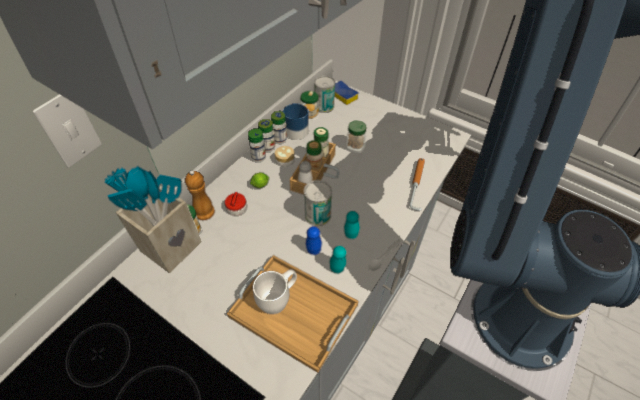

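View pics/top0.png

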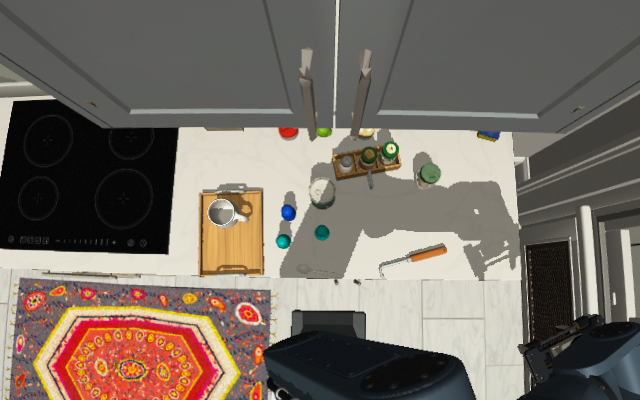

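The top view shows the hook with its handle at about (430,254), and its J at (381,270) has the prong towards the robot. The caddy is at (366,164), with the bar near (370,185) and the shaker in the left bay at (346,160). The tin is at (322,190), the nuts at (429,175) and the tray at (232,232). I'll enlarge both.

```bash
python3 - <<'E'
from h import *
a,c=load('top0'); s,d=load('scene0')
A=cv2.resize(a[130:285,300:460],None,fx=5,fy=3.85*1.0,interpolation=cv2.INTER_CUBIC)
A=cv2.resize(a[135:285,300:460],(640,600),interpolation=cv2.INTER_CUBIC)
cv2.imwrite('pics/c1.png',A)
cv2.imwrite('pics/c2.png',cv2.resize(s[90:230,270:440],(728,600),interpolation=cv2.INTER_CUBIC))
hsv=cv2.cvtColor(a,cv2.COLOR_BGR2HSV)
m=cv2.inRange(hsv,(5,150,90),(16,255,255)); m[:235]=0; m[285:]=0; m[:,:370]=0
pts=np.argwhere(m)[:,::-1]; print(len(pts))
P=np.array([onz(c,u,v,.015)[:2] for u,v in pts]); ctr=P.mean(0); w,V=np.linalg.eigh(np.cov(P.T)); print('handle',ctr,V[:,1],np.ptp(P@V[:,1]),np.ptp(P@V[:,0]))
m=cv2.inRange(hsv,(8,80,90),(25,255,255)); m[:,:190]=0;m[:,270:]=0;m[:180]=0;m[280:]=0
r=cv2.minAreaRect(np.argwhere(m)[:,::-1].astype(np.float32)); print(r)
for p in cv2.boxPoints(r): print(onz(c,*p,.02))
E
```

```text
226
handle [ 0.42594792 -0.29382432] [-0.27030619  0.96277441] 0.10663161078438949 0.018788274279041228
((230.0, 233.0), (86.0, 64.0), 90.0)
[0.60502654 0.39540774 0.02      ]
[0.60749281 0.20036254 0.02      ]
[0.35413804 0.18986713 0.02      ]
[0.34949666 0.37820398 0.02      ]
```

View pics/c1.png

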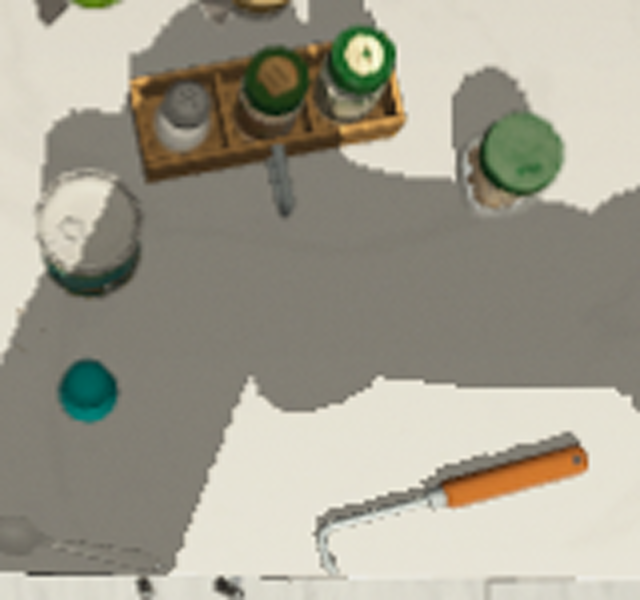

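View pics/c2.png

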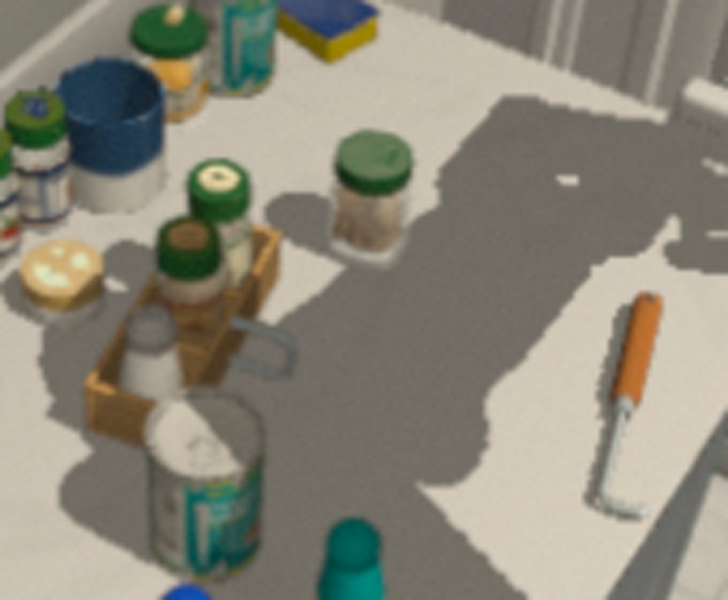

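In crop c1 (4x), the caddy rim corners are near (133,82), (403,115) and (147,168), the bar top is at (286,212), the tin top at (88,220), the nuts' lid at (521,153), and the shaker cap at (186,103). In the scene crop the bar top is near (292,352).

```bash
python3 - <<'E'
from h import *
_,c=load('top0'); _,d=load('scene0')
t=lambda x,y:(300+x/4-.4,135+y/4-.4)
s=lambda x,y:(270+x/4.282-.4,90+y/4.286-.4)
for n,p,z in [('BL',(133,82),.056),('FL',(147,168),.056),('FR',(403,115),.056),('bartop',(286,212),.05),('armroot',(277,150),.05),('tin',(88,220),.11),('nuts',(521,153),.09),('cap',(186,103),.104),('jara',(276,82),.12),('jarb',(362,60),.12),('prongtip',(334,570),.01),('bend',(323,526),.01),('handleend',(585,458),.01),('handlefront',(443,496),.01)]:
    print(n,onz(c,*t(*p),z)[:2].round(3))
for n,p,q in [('bartop',(286,212),(292,352)),('cap',(186,103),(152,325)),('jara',(276,82),(190,240)),('jarb',(362,60),(220,180)),('nuts',(521,153),(374,158))]:
    P,e=two(c,t(*p),d,s(*q)); print(n,P.round(3),round(e,4))
E
```

```text
BL [ 0.708 -0.01 ]
FL [ 0.643 -0.021]
FR [ 0.686 -0.208]
bartop [ 0.613 -0.122]
armroot [ 0.659 -0.116]
tin [0.593 0.02 ]
nuts [ 0.65  -0.285]
cap [ 0.678 -0.047]
jara [ 0.69  -0.108]
jarb [ 0.707 -0.168]
prongtip [ 0.357 -0.161]
bend [ 0.388 -0.153]
handleend [ 0.44  -0.347]
handlefront [ 0.411 -0.241]
bartop [ 0.616 -0.123  0.04 ] 0.0011
cap [ 0.681 -0.048  0.093] 0.001
jara [ 0.691 -0.108  0.117] 0.001
jarb [ 0.707 -0.168  0.12 ] 0.0007
nuts [ 0.65  -0.286  0.086] 0.001
```

```bash
python3 -m creep '[[[0.025,0.03,0],[0,0,10],-1],[[0.05,0.06,0],[0,0,20],-1],[[0.075,0.09,0],[0,0,30],-1],[[0.1,0.12,0],[0,0,41],-1],[[0.125,0.15,0],[0,0,51],-1],[[0.15,0.18,0],[0,0,61],-1],[[0.175,0.21,0],[0,0,71],-1],[[0.198,0.239,-0.03],[0,0,82],-1],[[0.198,0.239,-0.08],[0,0,82],-1],[[0.198,0.239,-0.1],[0,0,82],-1],[[0.198,0.239,-0.1],[0,0,82],-1]]'
python3 - <<'E'
from h import *
im,c=snap('wrist','w1'); s=state(); print(s['qpos'],s['ee_pos'],s['ee_rot'])
E
```

```text
clock: 1.48
ee_pos: [0.4169, -0.2646, 0.1174]
ee_rot: [-3.14, -0.003, 1.842]
ft_force: [0.0, 1.0, 0.3]
grip_width: 0.999
finger_force: 0.0
[-6.59934393e-01  3.88257331e-01  1.88382123e+00  3.94112655e-06
  8.70515167e-01 -9.31049774e-01] [ 0.41754268 -0.26515363  0.11861044] [-3.14099744e+00 -8.04902956e-04  1.84190893e+00]
```

View pics/w1.png

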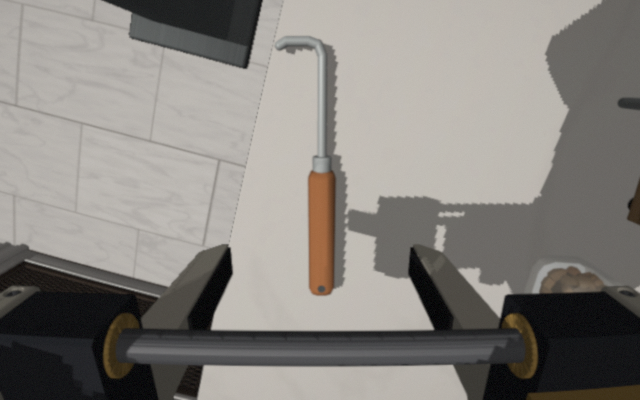

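The wrist view shows the handle centred between the fingers, running from (320,293) to (321,171). The rod goes up to (322,42) and the prong tip is at (280,44).

```bash
python3 - <<'E'
from h import *
im,c=load('w1')
b=onz(c,320,290,.015);f=onz(c,321,171,.015);r=onz(c,322.5,60,.01);p=onz(c,280,44,.01)
x=(r-b)[:2];L=np.linalg.norm(x);x/=L
print(b,f,r,p,np.degrees(np.arctan2(x[1],x[0])),np.linalg.norm((f-b)[:2]))
print('grip',f[:2]-.026*x)
E
```

```text
[ 0.43872601 -0.34257502  0.015     ] [ 0.41117168 -0.24054289  0.015     ] [ 0.39028399 -0.16152325  0.01      ] [ 0.35771598 -0.15905055  0.01      ] 104.97913660260724 0.10568725746540308
grip [ 0.41789183 -0.26565941]
```

```bash
python3 -m creep '[[[0,0,-0.04],[0,0,0],-1],[[0,0,-0.08],[0,0,0],-1],[[0,0,-0.105],[0,0,0],-1],[[0,0,-0.115],[0,0,0],-1],[[0,0,-0.115],[0,0,0],-1],[[0,0,-0.115],[0,0,0],1],[[0,0,-0.115],[0,0,0],1],[[0,0,-0.115],[0,0,0],1],[[0,0,-0.115],[0,0,0],1],[[0,0,-0.115],[0,0,0],1],[[0,0,-0.115],[0,0,0],1]]'
```

```text
clock: 2.9
ee_pos: [0.4176, -0.2652, 0.0036]
ee_rot: [-3.142, -0.0, 1.842]
ft_force: [0.1, -0.1, 0.0]
grip_width: 0.403
finger_force: 0.0
```

```bash
python3 -m creep '[[[0,0,0],[0,0,0],1],[[0,0,0],[0,0,0],1],[[0,0,0],[0,0,0],1],[[0,0,0],[0,0,0],1],[[0,0,0],[0,0,0],1],[[0,0,0],[0,0,0],1]]'
```

```text
clock: 3.65
ee_pos: [0.4177, -0.2652, 0.0036]
ee_rot: [-3.142, -0.0, 1.842]
ft_force: [0.5, -0.9, -0.6]
grip_width: 0.231
finger_force: 30.0
```

```bash
python3 -m creep '[[[0,0,0.05],[0,0,0],1],[[0,0,0.08],[0,0,-9],1],[[0,0,0.08],[0,0,-19],1],[[0,0,0.08],[0,0,-29],1],[[0,0,0.08],[0,0,-39],1],[[0.01,0.01,0.08],[0,0,-49],1],[[0.02,0.02,0.08],[0,0,-59],1],[[0.03,0.03,0.08],[0,0,-69],1],[[0.04,0.04,0.08],[0,0,-79],1],[[0.05,0.05,0.06],[0,0,-88],1],[[0.06,0.06,0.04],[0,0,-92],1],[[0.06,0.06,0.022],[0,0,-92],1]]'
python3 -m creep '[[[0,0,0],[0,0,0],1],[[0,0,0],[0,0,0],1]]'
python3 - <<'E'
from h import *
im,c=snap('wrist','w2'); snap('top','t2')
E
```

```text
clock: 5.15
ee_pos: [0.4778, -0.2047, 0.0248]
ee_rot: [-3.141, 0.0, 0.238]
ft_force: [0.2, 0.6, -0.3]
grip_width: 0.231
finger_force: 30.0
clock: 5.4
ee_pos: [0.4776, -0.2057, 0.0261]
ee_rot: [3.141, -0.0, 0.237]
ft_force: [0.5, 0.8, -2.3]
grip_width: 0.234
finger_force: 30.0
```

View pics/w2.png

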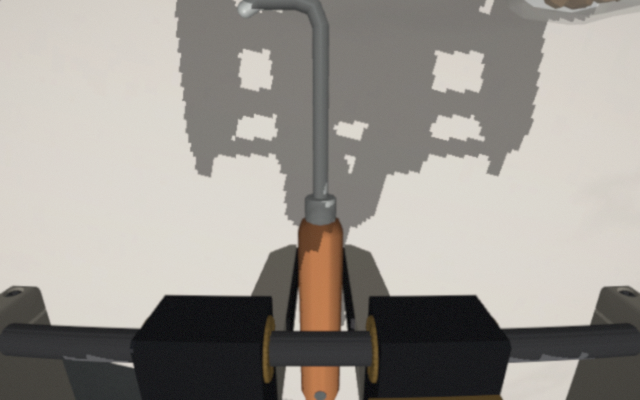

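The hook is held straight, its rod running up to the bend at (318,15) and the prong tip at (246,8). The bar lies beyond the top edge, so I'll measure the bend here.

```bash
python3 - <<'E'
from h import *
im,c=load('w2')
a=onz(c,321,180,.0325);b=onz(c,321,50,.0325);p=onz(c,275,4,.0325);t=onz(c,246,9,.0325)
x=(b-a)[:2];x/=np.linalg.norm(x);y=np.array([-x[1],x[0]])
print(np.degrees(np.arctan2(x[1],x[0])))
pr=p[:2]; bend=b[:2]+x*((pr-b[:2])@x-.0075)+y*.0075
print('bend',bend,'tip',t, 'to bar', [(np.array([.615,-.124])-bend)@v for v in (x,y)])
g=state()['ee_pos'][:2]; print('model bend',g+.1125*x+.0075*y)
E
```

```text
13.59531665893653
bend [ 0.58521052 -0.1726637 ] tip [ 0.58527496 -0.14850316  0.0325    ] to bar [np.float64(0.040393806822639815), np.float64(0.04029776335174755)]
model bend [ 0.58542692 -0.17199713]
```

```bash
python3 - <<'E'
from h import *
im,c=load('t2')
cv2.imwrite('pics/c3.png',cv2.resize(im[130:250,320:440],(600,600),interpolation=cv2.INTER_CUBIC))
E
```

```text
(no output)
```

View pics/c3.png

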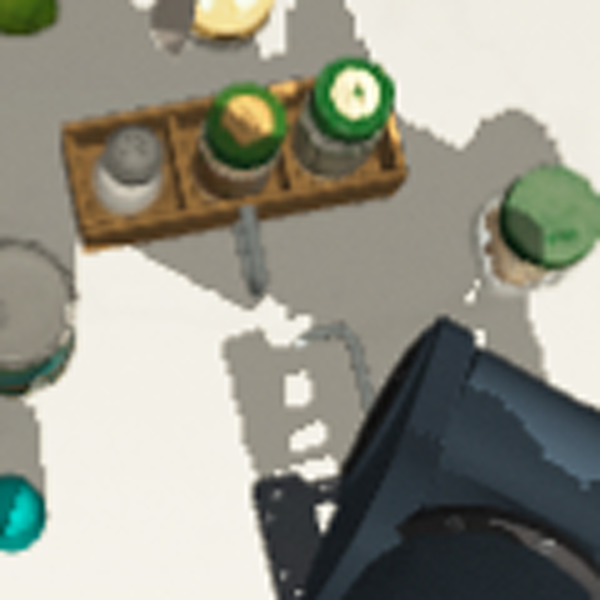

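In this crop the bar's top is at (257,290), the prong tip at (303,333) and the bend at about (350,338). The tip is clear to the bar's right, which agrees with the computed offsets. I'll go in, then left.

```bash
python3 -m creep '[[[0.002,-0.008,0],[0,0,0],1],[[0.028,-0.002,0],[0,0,0],1],[[0.0535,0.0045,0],[0,0,0],1],[[0.0535,0.0045,0],[0,0,0],1],[[0.051,0.015,0],[0,0,0],1],[[0.048,0.028,0],[0,0,0],1],[[0.045,0.04,0],[0,0,0],1],[[0.0426,0.0494,0],[0,0,0],1],[[0.0426,0.0494,0],[0,0,0],1]]'
python3 - <<'E'
from h import *
im,c=snap('top','t3'); snap('scene','s3'); im2,_=load('s3')
a=cv2.resize(im[130:250,320:440],(600,600),interpolation=cv2.INTER_CUBIC)
cv2.imwrite('pics/c4.png',a)
b=cv2.resize(im2[100:220,270:390],(400,400),interpolation=cv2.INTER_CUBIC); a=cv2.resize(a,(400,400))
cv2.imwrite('pics/c4.png',np.hstack([a,b]))
E
```

```text
clock: 6.62
ee_pos: [0.5202, -0.1552, 0.0258]
ee_rot: [3.142, 0.0, 0.237]
ft_force: [-0.5, -0.0, -1.4]
grip_width: 0.235
finger_force: 30.0
```

View pics/c4.png

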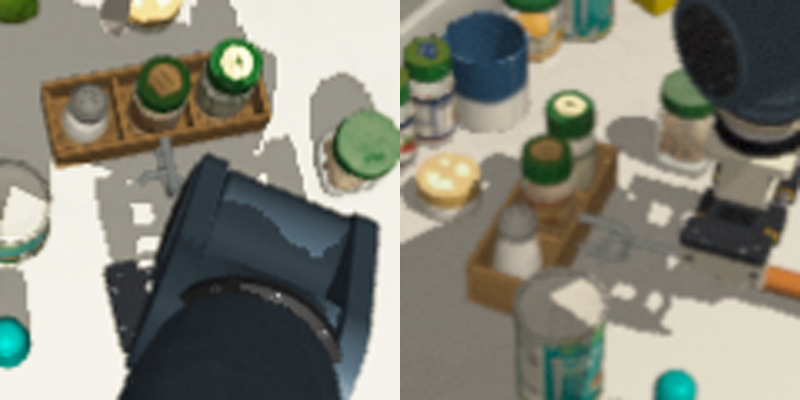

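The prong tip shows left of the bar and behind its front (left half, about (145,180)), so it is caught. Now I'll pull.

```bash
python3 -m creep '[[[-0.006,-0.001,0],[0,0,0],1],[[-0.012,-0.003,0],[0,0,0],1],[[-0.02,-0.005,0],[0,0,0],1],[[-0.03,-0.008,0],[0,0,0],1],[[-0.04,-0.011,0],[0,0,0],1],[[-0.05,-0.014,0],[0,0,0],1],[[-0.06,-0.017,0],[0,0,0],1],[[-0.07,-0.02,0],[0,0,0],1],[[-0.08,-0.023,0],[0,0,0],1],[[-0.09,-0.026,0],[0,0,0],1],[[-0.1,-0.029,0],[0,0,0],1],[[-0.1,-0.029,0],[0,0,0],1]]'
python3 - <<'E'
from h import *
im,c=snap('top','t4'); im2,d=snap('scene','s4')
a=cv2.resize(im[130:270,300:440],(400,400),interpolation=cv2.INTER_CUBIC)
b=cv2.resize(im2[100:240,270:410],(400,400),interpolation=cv2.INTER_CUBIC)
cv2.imwrite('pics/c5.png',np.hstack([a,b]))
E
```

```text
clock: 8.22
ee_pos: [0.4192, -0.1849, 0.0255]
ee_rot: [-3.141, 0.001, 0.236]
ft_force: [0.2, 0.1, -1.6]
grip_width: 0.231
finger_force: 30.0
```

View pics/c5.png

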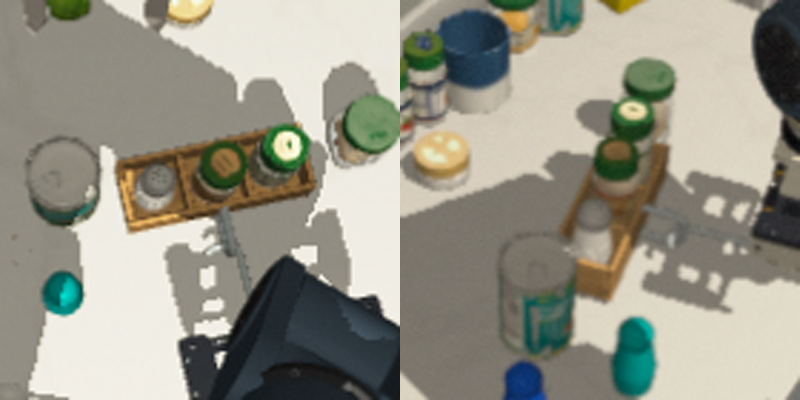

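The caddy is passing cleanly between tin and nuts, upright and still hooked. I'll continue.

```bash
python3 -m creep '[[[-0.01,-0.002,0],[0,0,0],1],[[-0.02,-0.005,0],[0,0,0],1],[[-0.03,-0.007,0],[0,0,0],1],[[-0.04,-0.01,0],[0,0,0],1],[[-0.05,-0.012,0],[0,0,0],1],[[-0.06,-0.015,0],[0,0,0],1],[[-0.07,-0.017,0],[0,0,0],1],[[-0.08,-0.02,0],[0,0,0],1],[[-0.09,-0.022,0],[0,0,0],1],[[-0.1,-0.025,0],[0,0,0],1],[[-0.11,-0.027,0],[0,0,0],1],[[-0.115,-0.028,0],[0,0,0],1]]'
python3 - <<'E'
from h import *
im,c=snap('top','t5'); im2,d=snap('scene','s5')
a=cv2.resize(im[140:280,300:440],(400,400),interpolation=cv2.INTER_CUBIC)
b=cv2.resize(im2[110:250,290:430],(400,400),interpolation=cv2.INTER_CUBIC)
cv2.imwrite('pics/c6.png',np.hstack([a,b]))
E
```

```text
clock: 9.82
ee_pos: [0.3046, -0.2129, 0.0256]
ee_rot: [-3.141, 0.0, 0.236]
ft_force: [4.1, 1.3, -0.9]
grip_width: 0.233
finger_force: 30.0
```

View pics/c6.png

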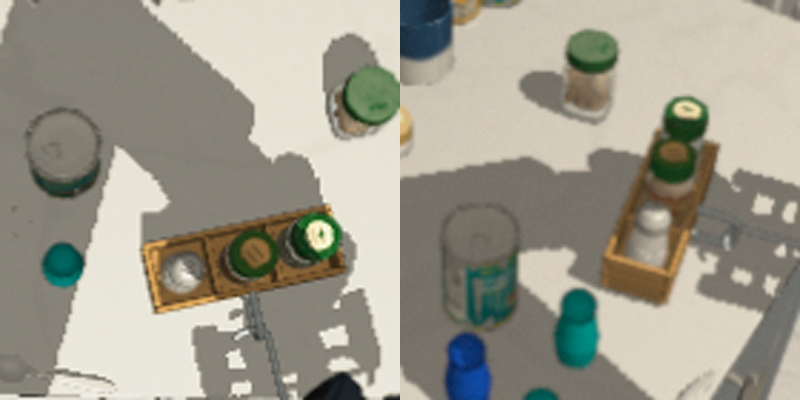

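The caddy stands clear of the cupboard with everything upright. The prong shows left of the bar at (240,332). Next I unhook by going forward, then right, then up, and carry the hook to the free worktop on the right.

```bash
python3 -m creep '[[[0.007,0.0017,0],[0,0,0],1],[[0.0136,0.0033,0],[0,0,0],1],[[0.0136,0.0033,0],[0,0,0],1],[[0.017,-0.012,0],[0,0,0],1],[[0.021,-0.028,0],[0,0,0],1],[[0.0254,-0.0453,0],[0,0,0],1],[[0.0254,-0.0453,0],[0,0,0],1],[[0.0254,-0.0453,0.04],[0,0,0],1],[[0.0254,-0.0453,0.09],[0,0,0],1],[[0.0254,-0.0453,0.13],[0,0,0],1],[[0.04,-0.09,0.13],[0,0,0],1],[[0.07,-0.13,0.13],[0,0,0],1]]'
python3 -m creep '[[[0.035,-0.03,0],[0,0,0],1],[[0.07,-0.05,0],[0,0,0],1],[[0.105,-0.057,0],[0,0,0],1],[[0.105,-0.057,-0.05],[0,0,0],1],[[0.105,-0.057,-0.1],[0,0,0],1],[[0.105,-0.057,-0.13],[0,0,0],1],[[0.105,-0.057,-0.145],[0,0,0],1],[[0.105,-0.057,-0.1515],[0,0,0],1],[[0.105,-0.057,-0.1515],[0,0,0],1],[[0.105,-0.057,-0.1515],[0,0,0],1]]'
```

```text
clock: 11.42
ee_pos: [0.3753, -0.3438, 0.1564]
ee_rot: [3.141, -0.0, 0.236]
ft_force: [0.6, 0.5, -0.8]
grip_width: 0.232
finger_force: 30.0
clock: 12.68
ee_pos: [0.4807, -0.4002, 0.0052]
ee_rot: [3.14, -0.001, 0.236]
ft_force: [0.7, -0.6, -1.2]
grip_width: 0.232
finger_force: 30.0
```

```bash
python3 -m creep '[[[0,0,-0.001],[0,0,0],1],[[0,0,-0.001],[0,0,0],0],[[0,0,-0.001],[0,0,0],-1],[[0,0,-0.001],[0,0,0],-1],[[0,0,-0.001],[0,0,0],-1],[[0,0,-0.001],[0,0,0],-1],[[0,0,-0.001],[0,0,0],-1],[[0,0,0.03],[0,0,0],-1],[[0,0,0.08],[0,0,0],-1],[[0,0,0.14],[0,0,0],-1],[[0,0,0.2],[0,0,0],-1],[[0,0,0.25],[0,0,0],-1]]'
python3 - <<'E'
from h import *
a,c=snap('top','t6'); s,d=snap('scene','s6')
hsv=cv2.cvtColor(a,cv2.COLOR_BGR2HSV)
def blobs(h,lo,hi,minA,box):
    m=cv2.inRange(h,lo,hi); M=np.zeros_like(m); x0,y0,x1,y1=box; M[y0:y1,x0:x1]=m[y0:y1,x0:x1]
    n,_,st,ce=cv2.connectedComponentsWithStats(M)
    return [(st[i].tolist(),ce[i].round(1).tolist()) for i in range(1,n) if st[i][4]>=minA]
print('green',blobs(hsv,(45,80,30),(85,255,200),15,(300,140,470,285)))
print('orange',blobs(hsv,(5,150,60),(16,255,255),15,(370,180,520,285)))
print('wood',blobs(hsv,(8,70,60),(25,255,255),40,(330,180,440,275)))
hs=cv2.cvtColor(s,cv2.COLOR_BGR2HSV)
print('sgreen',blobs(hs,(45,80,30),(85,255,200),15,(290,90,450,250)))
print('swood',blobs(hs,(8,70,60),(25,255,255),40,(340,130,440,230)))
print('teal',blobs(hsv,(85,120,60),(100,255,255),20,(260,140,400,285)))
E
```

```text
clock: 14.18
ee_pos: [0.4802, -0.3998, 0.2568]
ee_rot: [3.14, -0.001, 0.236]
ft_force: [0.6, -0.5, -0.2]
grip_width: 0.999
finger_force: 0.0
green [([431, 164, 9, 8, 16], [434.9, 166.6]), ([420, 166, 20, 18, 140], [428.7, 175.7]), ([313, 201, 19, 8, 45], [322.2, 204.7]), ([402, 215, 17, 17, 149], [409.5, 223.3]), ([381, 221, 17, 17, 117], [387.8, 229.6])]
orange [([459, 227, 15, 37, 240], [465.8, 245.0])]
wood [([417, 180, 12, 7, 43], [422.3, 183.1]), ([350, 212, 71, 38, 997], [380.4, 232.0]), ([384, 224, 11, 10, 80], [389.1, 228.3])]
sgreen [([322, 90, 12, 21, 69], [325.9, 96.6]), ([301, 92, 18, 11, 149], [309.1, 97.3]), ([326, 94, 8, 15, 49], [330.0, 101.0]), ([349, 124, 16, 11, 74], [357.2, 130.6]), ([378, 144, 20, 30, 233], [387.5, 160.2]), ([317, 199, 13, 24, 129], [323.9, 209.8]), ([314, 217, 7, 7, 15], [317.1, 220.9])]
swood [([348, 134, 15, 14, 130], [354.3, 141.5]), ([409, 141, 31, 14, 226], [424.5, 147.1]), ([360, 159, 42, 57, 936], [379.3, 190.2]), ([381, 160, 10, 7, 55], [385.5, 162.7])]
teal [([315, 225, 14, 16, 166], [321.5, 232.6]), ([276, 235, 15, 14, 154], [282.6, 241.6])]
```

```bash
python3 - <<'E'
from h import *
_,c=load('top0'); _,d=load('scene0')
b=onz(c,410,222.7,.118);a=onz(c,389,229,.118); print('a,b',a,b, np.degrees(np.arctan2(*( (a-b)[[0,1]]*[-1,1]))), 'extrap',2*a-b)
print(onz(c,364.2,233,.1), two(c,(364.2,233),d,(378.2,185)))
r=np.array(cv2.boxPoints(cv2.minAreaRect(np.argwhere(cv2.inRange(cv2.cvtColor(load('t6')[0],cv2.COLOR_BGR2HSV),(8,70,60),(25,255,255))[195:275,340:430])[:,::-1].astype(np.float32))))+[340,195]
for p in r: print(p,onz(c,*p,.045))
E
python3 -m creep '[[[0,0.05,0.02],[0,0,-3],-1],[[0,0.1,0.02],[0,0,-6],-1],[[0,0.15,0.02],[0,0,-9],-1],[[-0.02,0.2,0.02],[0,0,-12],-1],[[-0.04,0.23,0.02],[0,0,-13],-1],[[-0.05,0.25,0.02],[0,0,-13],-1],[[-0.06,0.25,0.02],[0,0,-13],-1],[[-0.06,0.25,0.02],[0,0,-13],-1]]'
python3 - <<'E'
from h import *
im,c=snap('wrist','w7'); T=c['cam_to_world']; print(T)
K=np.array([[c['fx'],0,c['cx']],[0,c['fy'],c['cy']],[0,0,1.]])
def proj(P):
    p=np.linalg.inv(T)@np.r_[P,1]; 
    return cv2.projectPoints(np.array([[p[0],-p[1],-p[2]]]),np.zeros(3),np.zeros(3),K,np.array([c['k1'],0,0,0,0.]))[0].ravel()
for P in [(.46,-.093,.104),(.477,-.15,.12),(.49,-.21,.12)]: print(proj(P))
E
```

```text
a,b [ 0.48646775 -0.16253811  0.118     ] [ 0.50417497 -0.21929424  0.118     ] 17.327279389056535 extrap [ 0.46876054 -0.10578199  0.118     ]
[ 0.47643072 -0.09775112  0.1       ] (array([ 0.47513051, -0.09896963,  0.09310499]), np.float64(0.003988005403085642))
[348.77073002 225.26341248] [ 0.50286827 -0.05843762  0.045     ]
[415.69755554 210.92195034] [ 0.54718544 -0.25196386  0.045     ]
[420.98048401 235.5756073 ] [ 0.47599209 -0.26572342  0.045     ]
[354.05365753 249.91706848] [ 0.4326917  -0.07393834  0.045     ]
clock: 15.28
ee_pos: [0.4202, -0.1505, 0.2741]
ee_rot: [3.141, -0.0, 0.009]
ft_force: [0.4, 0.6, 0.2]
grip_width: 1.0
finger_force: 0.0
[[ 0.00885618  0.95335947  0.30170729  0.50520905]
 [-0.99996016  0.00810729  0.00373429 -0.14973082]
 [ 0.00111409 -0.30172834  0.95339329  0.43991687]
 [ 0.          0.          0.          1.        ]]
[259.55537765 140.04592824]
[319.67211454 123.78622908]
[387.56333813 109.72052332]
```

```bash
python3 - <<'E'
from h import *
im,c=load('w7'); print(c['fx'])
g=cv2.GaussianBlur(cv2.cvtColor(im,cv2.COLOR_BGR2GRAY),(3,3),0)
R=g[60:240,170:480]
for p2 in (30,22):
    h=cv2.HoughCircles(R,cv2.HOUGH_GRADIENT,1,25,param1=100,param2=p2,minRadius=12,maxRadius=45)
    if h is not None:
        for x,y,r in h[0][:8]:
            print(p2,round(float(x)+170),round(float(y)+60),r,im[int(y)+60,int(x)+170],onz(c,x+170,y+60,.1).round(3),onz(c,x+170,y+60,.12).round(3))
hsv=cv2.cvtColor(im,cv2.COLOR_BGR2HSV)
m=cv2.inRange(hsv,(8,70,50),(25,255,255)); n,l,st,ce=cv2.connectedComponentsWithStats(m)
i=1+np.argmax(st[1:,4]); r=cv2.minAreaRect(np.argwhere(l==i)[:,::-1].astype(np.float32)); print(st[i],r)
for p in cv2.boxPoints(r): print(p,onz(c,*p,.056).round(3))
m=cv2.inRange(hsv,(45,80,30),(85,255,200)); n,l,st,ce=cv2.connectedComponentsWithStats(m)
for i in range(1,n):
    if st[i,4]>150: print('green',st[i],ce[i])
E
```

```text
352.5310939920013
30 400 96 28.8 [211 237 244] [ 0.502 -0.224  0.1  ] [ 0.502 -0.22   0.12 ]
30 270 122 17.7 [186 194 200] [ 0.476 -0.102  0.1  ] [ 0.478 -0.105  0.12 ]
30 346 98 25.6 [ 64 116  81] [ 0.5   -0.175  0.1  ] [ 0.5   -0.173  0.12 ]
22 400 96 28.8 [211 237 244] [ 0.502 -0.224  0.1  ] [ 0.502 -0.22   0.12 ]
22 338 112 37.7 [100 139 172] [ 0.486 -0.167  0.1  ] [ 0.487 -0.166  0.12 ]
22 270 122 17.7 [186 194 200] [ 0.476 -0.102  0.1  ] [ 0.478 -0.105  0.12 ]
22 180 112 16.0 [72 75 24] [ 0.486 -0.017  0.1  ] [ 0.488 -0.025  0.12 ]
22 356 90 26.6 [109 153 194] [ 0.506 -0.183  0.1  ] [ 0.506 -0.181  0.12 ]
[   0    5  131  290 9797] ((33.4124755859375, 160.00112915039062), (309.65179443359375, 101.339111328125), 67.02305603027344)
[-73.675    37.23822] [0.575 0.294 0.056]
[19.62407   -2.3205872] [0.604 0.164 0.056]
[140.49995 282.76404] [0.275 0.074 0.056]
[ 47.200882 322.32285 ] [0.208 0.22  0.056]
green [ 374   66   52   53 1171] [397.41673783  91.63450043]
green [ 309   86   49   50 1025] [332.64682927 110.33073171]
```

```bash
python3 -m creep '[[[0.01,0.01,0],[0,0,10],-1],[[0.02,0.02,0],[0,0,20],-1],[[0.03,0.03,0],[0,0,30],-1],[[0.04,0.04,0],[0,0,40],-1],[[0.055,0.049,0],[0,0,50],-1],[[0.055,0.049,0],[0,0,60],-1],[[0.055,0.049,0],[0,0,70],-1],[[0.055,0.049,0],[0,0,80],-1],[[0.055,0.049,0],[0,0,90],-1],[[0.055,0.049,-0.02],[0,0,99],-1],[[0.055,0.049,-0.07],[0,0,102],-1],[[0.055,0.049,-0.1],[0,0,102],-1]]'
python3 -m creep '[[[0,0,-0.04],[0,0,0],-1],[[0,0,-0.08],[0,0,0],-1],[[0,0,-0.105],[0,0,0],-1],[[0,0,-0.113],[0,0,0],-1],[[0,0,-0.113],[0,0,0],0.2],[[0,0,-0.113],[0,0,0],0.2],[[0,0,-0.113],[0,0,0],1],[[0,0,-0.113],[0,0,0],1],[[0,0,-0.113],[0,0,0],1],[[0,0,-0.113],[0,0,0],1],[[0,0,-0.113],[0,0,0],1],[[0,0,-0.113],[0,0,0],1]]'
python3 - <<'E'
from h import *
s=state(); print(s['ee_pos'],s['grip_width'],s['finger_force'])
E
```

```text
clock: 16.82
ee_pos: [0.4751, -0.1014, 0.1719]
ee_rot: [-3.14, -0.001, 1.79]
ft_force: [1.0, 0.3, 0.5]
grip_width: 1.001
finger_force: 0.0
clock: 18.32
ee_pos: [0.4752, -0.1008, 0.0611]
ee_rot: [-3.141, -0.0, 1.79]
ft_force: [-1.0, -1.2, -0.4]
grip_width: 0.382
finger_force: 29.7
[ 0.4752052  -0.1008079   0.06111965] 0.38216929812760053 29.694853098189924
```

```bash
python3 -m creep '[[[0,0,0],[0,0,0],1],[[0,0,0],[0,0,0],1]]'
python3 - <<'E'
from h import *
s,d=snap('scene','s8'); t,c=snap('top','t8'); w,cw=snap('wrist','w8')
K=lambda c:np.array([[c['fx'],0,c['cx']],[0,c['fy'],c['cy']],[0,0,1.]])
def proj(c,P):
    p=np.linalg.inv(c['cam_to_world'])@np.r_[P,1]
    return cv2.projectPoints(np.array([[p[0],-p[1],-p[2]]]),np.zeros(3),np.zeros(3),K(c),np.array([c['k1'],0,0,0,0.]))[0].ravel().round(1)
for P in [(.4755,-.1015,.104),(.4755,-.1015,.06)]: print(proj(d,P),proj(c,P),proj(cw,P))
s6=load('s6')[0]
# image difference scene before/after in caddy area; motion of jars
u,v=proj(d,(.4755,-.1015,.08)).astype(int)
f=lambda im:cv2.cvtColor(im,cv2.COLOR_BGR2GRAY)[v-16:v+34:2,u-16:u+20:2]
print('before');print(f(s6));print('now');print(f(s))
E
```

```text
clock: 18.58
ee_pos: [0.4752, -0.1008, 0.0611]
ee_rot: [-3.141, -0.0, 1.79]
ft_force: [-0.6, -0.2, 0.2]
grip_width: 0.382
finger_force: 29.7
[378.3 181.5] [365.7 233.2] [319.8 310. ]
[376.4 192.1] [364.2 234.6] [319.8 260.5]
before
[[137 113 112 112 111 112  93  83 107  54  40  40  53  60  65  79 111  90]
 [197 119 116 112 113 103  79  66  88  88  76  62  67  75  88 130  99 119]
 [167 113 111 115 111  88  73  62  72  89 100 109 120 128 128 157 140 140]
 [120 113 112 109 110  85  63  71  67  82  97 100 111 120 130 113  97 143]
 [114 114 113 111 101  85  68  80  84  78  82  88 101 121 111 105 131 132]
 [114 113 112 106  90  82  81 125 161 156 144 104 105 114 125  99 144 151]
 [114 113 111 112 139  72  89 153 184 183 190 149 102 113 123  99 148 175]
 [112 112 113 122 127 124 103 147 184 212 213 173  93 103  91 134 130 181]
 [111 114 102  86  94  88 102 143 171 193 192 175 110  94  88 148 144 206]
 [114 110  97  77  88  95  86 119 153 171 174 146 145 119 116 136 176 208]
 [114 113  89  66  87 114 116 101 112 128 134 121 100 103 136 127 174 176]
 [112 117 124  79 102 124 133 144 141 150 1
[... 2187 characters left out ...]
135 148 203 222 222 221]
 [104  89  97  98 105 113 140 161 169 164 138 100 156 159 220 222 221 223]
 [102  98  95  95  96  98 100 103 107 123 155 137 149 178 222 221 222 224]
 [108  96  94  96  97  98  98  97  97  99 100  93 130 216 221 222 222 223]
 [115  97  91  91  92  92  95  97  97  97  97  95 159 220 222 222 223 222]
 [152 118 105  97  91  92  92  91  92  93  93 109 193 222 222 222 223 223]
 [220 217 174 169 121 111  99  91  91  87  87 129 214 221 222 222 223 221]
 [221 221 221 222 217 174 173 148 112  99 114 157 221 222 222 222 222 223]
 [220 222 221 221 223 221 222 221 217 176 198 214 223 222 222 223 223 222]
 [220 221 221 222 221 222 222 222 222 221 223 221 222 223 224 224 224 223]]
```

```bash
python3 -m creep '[[[0,0,0.005],[0,0,0],1],[[0,0,0.015],[0,0,0],1],[[0,0,0.03],[0,0,0],1],[[0,0,0.045],[0,0,0],1],[[0,0,0.06],[0,0,0],1],[[0,0,0.08],[0,0,0],1],[[0,0,0.1],[0,0,0],1],[[0,0,0.12],[0,0,0],1],[[0,0,0.12],[0,0,0],1],[[0,0,0.12],[0,0,0],1]]'
python3 - <<'E'
from h import *
s,d=snap('scene','s9'); snap('top','t9'); w,cw=snap('wrist','w9')
K=lambda c:np.array([[c['fx'],0,c['cx']],[0,c['fy'],c['cy']],[0,0,1.]])
def proj(c,P):
    p=np.linalg.inv(c['cam_to_world'])@np.r_[P,1]
    return cv2.projectPoints(np.array([[p[0],-p[1],-p[2]]]),np.zeros(3),np.zeros(3),K(c),np.array([c['k1'],0,0,0,0.]))[0].ravel().round(1)
p=state()['ee_pos']
top=p+[0,0,.0435]; foot=p+[0,0,-.0465]
print(proj(d,top),proj(d,foot),proj(cw,foot))
u,v=proj(d,p).astype(int)
print(u,v);print(cv2.cvtColor(s,cv2.COLOR_BGR2GRAY)[v-24:v+30:2,u-20:u+22:2])
print(state()['wrist_torque'],state()['ft_force'],state()['grip_width'])
E
```

```text
clock: 19.98
ee_pos: [0.4749, -0.1007, 0.1807]
ee_rot: [-3.141, -0.0, 1.79]
ft_force: [-0.5, -0.1, -1.1]
grip_width: 0.384
finger_force: 29.6
[384.  149.3] [379.7 174.2] [319.7 227.2]
381 161
[[160 135  40  23  24  23  26  35  61  84 133 182 182 189 189 193 157  54
   72  72  36]
 [149 136  53  33  25  25  25  47  62  57  62  67  60  74  94 147  80  26
   27  44  32]
 [140 145 184 177 117  61  29  57  93 116 169 124  90  65  58  51  31  23
   26  27  45]
 [125 143 194 204 201 130 105 102  74 131 174 204 196 181 134  56  26  22
   28  22  36]
 [128 145 196 204 199 124 110 109  68 184 207 194 110 124 168 103  23  26
   27  21  23]
 [147 163 202 206 201 124 111 106  67 200 197 126 116 216 166 113  45  34
   27  29  27]
 [166 185 204 207 202 124 110 106  74 152 106  97  95 130 202 140 109 107
   92  97  78]
 [155 201 204 205 198 119 110  94  68  92 106 109 103 102 126 120 111 108
  112 192 203]
 [198 203 206 206 182 116 110  82  69  97 108 118 115 112  94  87 108 111
  120 206 206]
 [202 204 206 205 185 116 111  80  69  99 111 116 114 107  98  98 111 108
  158 208 210]
 [202 206 207 205 
[... 891 characters left out ...]
09  88  70  92 112 130 140 138 142 122 133 113  97 146
  173 209 212]
 [116 114 115 114 117 102  71  83  91  97 107 118 111 123 115 108 128 136
  194 211 210]
 [116 115 114 110 141 101  83  76  79  82  90  95 106 114 128 100 149 154
  206 212 211]
 [116 112 116 118 144  75  84  76  72  82 101 105 101 114 125  98 150 177
  188 191 197]
 [117 117 113 137 134 139 125  96  78  80  94  87  89 106  95 135 134 182
  163 161 169]
 [115 114 109 153 100 100 119 153 149 135 126 104 108  96  89 149 148 209
  211 208 205]
 [114 116 129 140  89  98  97  97  99 108 143 159 147 122 115 138 179 210
  212 210 211]]
[-0.0561444  -0.1147834  -0.03605301] [-0.0075961   0.04378392 -1.78328497] 0.38162296565946974
```

```bash
python3 -m creep '[[[-0.005,0.035,0.005],[0,0,9],1],[[-0.01,0.08,0.01],[0,0,19],1],[[-0.018,0.13,0.01],[0,0,29],1],[[-0.025,0.18,0.01],[0,0,39],1],[[-0.032,0.23,0.01],[0,0,49],1],[[-0.04,0.28,0.01],[0,0,59],1],[[-0.047,0.33,0.01],[0,0,69],1],[[-0.052,0.37,0.01],[0,0,77],1],[[-0.054,0.389,0.01],[0,0,77],1],[[-0.054,0.389,0.01],[0,0,77],1]]'
python3 - <<'E'
from h import *
a,c=load('top0'); hsv=cv2.cvtColor(a,cv2.COLOR_BGR2HSV)
m=cv2.inRange(hsv,(8,80,90),(25,255,255)); m[:,:190]=0;m[:,270:]=0;m[:180]=0;m[280:]=0
L=[];R=[]
for v in range(195,270,8):
    x=np.where(m[v])[0]; L.append(onz(c,x.min()-.5,v,.022)[:2]); R.append(onz(c,x.max()+.5,v,.022)[:2])
L=np.array(L);R=np.array(R); print(np.polyfit(L[:,0],L[:,1],1),np.polyfit(R[:,0],R[:,1],1))
for u in(215,250):
    v=np.where(m[:,u])[0]; print(u,onz(c,u,v.min()-.5,.022),onz(c,u,v.max()+.5,.022))
m=cv2.inRange(hsv,(0,0,150),(180,40,255))[195:235,202:258]; pts=np.argwhere(m)
print('mug rows/cols',pts.min(0)+[195,202],pts.max(0)+[195,202]); lo=pts.max(0)+[195,202]
for u,v in((222,225),(222,199),(248,210)): print(onz(c,u,v,.088))
E
```

```text
clock: 21.38
ee_pos: [0.4211, 0.2884, 0.1907]
ee_rot: [-3.141, -0.001, 3.132]
ft_force: [0.7, -0.7, -0.5]
grip_width: 0.385
finger_force: 29.6
[0.06059883 0.35570712] [0.05988116 0.16546974]
215 [0.59456991 0.34176223 0.022     ] [0.35808307 0.32749548 0.022     ]
250 [0.60509896 0.23607119 0.022     ] [0.35484028 0.22449741 0.022     ]
mug rows/cols [199 208] [227 246]
[0.49328051 0.29581708 0.088     ]
[0.56669393 0.30022692 0.088     ]
[0.53657233 0.22476578 0.088     ]
```

```bash
python3 -m creep '[[[0.002,-0.002,-0.04],[0,0,0],1],[[0.002,-0.002,-0.08],[0,0,0],1],[[0.002,-0.002,-0.11],[0,0,0],1],[[0.002,-0.002,-0.126],[0,0,0],1],[[0.002,-0.002,-0.132],[0,0,0],1],[[0.002,-0.002,-0.1345],[0,0,0],1],[[0.002,-0.002,-0.1365],[0,0,0],1],[[0.002,-0.002,-0.1365],[0,0,0],1]]'
python3 - <<'E'
from h import *
s=state(); print(s['ee_pos'],s['ft_force'],s['grip_width'])
E
```

```text
clock: 22.38
ee_pos: [0.4235, 0.2863, 0.0551]
ee_rot: [3.141, 0.001, 3.134]
ft_force: [0.5, 0.3, -1.2]
grip_width: 0.385
finger_force: 29.6
[0.42345339 0.2863311  0.05506397] [ 0.45119442  0.30714656 -1.23736394] 0.3849809064944258
```

```bash
python3 -m creep '[[[0,0,-0.001],[0,0,0],1],[[0,0,-0.002],[0,0,0],1],[[0,0,-0.002],[0,0,0],1]]'; python3 -m creep '[[[0,0,-0.001],[0,0,0],1],[[0,0,-0.001],[0,0,0],1]]'
```

```text
clock: 22.75
ee_pos: [0.4235, 0.2863, 0.0531]
ee_rot: [3.141, 0.001, 3.134]
ft_force: [-0.3, -0.6, 5.0]
grip_width: 0.382
finger_force: 30.0
clock: 23.0
ee_pos: [0.4239, 0.2864, 0.053]
ee_rot: [3.141, 0.001, 3.134]
ft_force: [-3.3, -3.3, 17.1]
grip_width: 0.383
finger_force: 30.9
```

```bash
python3 -m creep '[[[0,0,0.001],[0,0,0],1],[[0,0,0.001],[0,0,0],1],[[0,0,0.001],[0,0,0],0.1],[[0,0,0.001],[0,0,0],-0.3],[[0,0,0.001],[0,0,0],-0.6],[[0,0,0.001],[0,0,0],-0.6],[[0,0,0.001],[0,0,0],-0.6],[[0,0,0.001],[0,0,0],-0.6],[[0,0,0.02],[0,0,0],-0.6],[[0,0,0.06],[0,0,0],-0.6],[[0,0,0.12],[0,0,0],-0.6],[[0,0,0.15],[0,0,0],-0.6]]'
python3 -m creep '[[[-0.02,-0.06,0.03],[0,0,0],-0.6],[[-0.04,-0.12,0.06],[0,0,0],-0.6],[[-0.06,-0.18,0.08],[0,0,0],-0.6],[[-0.08,-0.24,0.08],[0,0,0],-0.6],[[-0.09,-0.3,0.08],[0,0,0],-0.6],[[-0.1,-0.36,0.08],[0,0,0],-0.6],[[-0.11,-0.42,0.08],[0,0,0],-0.6],[[-0.12,-0.48,0.08],[0,0,0],-0.6],[[-0.12,-0.54,0.08],[0,0,0],-0.6],[[-0.12,-0.6,0.08],[0,0,0],-0.6],[[-0.12,-0.66,0.08],[0,0,0],-0.6],[[-0.12,-0.68,0.08],[0,0,0],-0.6]]'
python3 - <<'E'
from h import *
s,d=snap('scene','s10'); t,c=snap('top','t10')
K=lambda c:np.array([[c['fx'],0,c['cx']],[0,c['fy'],c['cy']],[0,0,1.]])
def proj(c,P):
    p=np.linalg.inv(c['cam_to_world'])@np.r_[P,1]
    return cv2.projectPoints(np.array([[p[0],-p[1],-p[2]]]),np.zeros(3),np.zeros(3),K(c),np.array([c['k1'],0,0,0,0.]))[0].ravel().round(1)
for c_,n,o in((d,s,load('s6')[0]),(c,t,load('t6')[0])):
    print('top',proj(c_,(.4235,.2863,.096)),'foot',proj(c_,(.4235,.2863,.006)))
    df=cv2.absdiff(n,o).max(2); m=(df>40).astype(np.uint8); k,_,st,ce=cv2.connectedComponentsWithStats(m)
    print([(st[i].tolist(),ce[i].round().tolist()) for i in range(1,k) if st[i,4]>25])
u,v=proj(d,(.4235,.2863,.05)).astype(int);print(u,v);print(cv2.cvtColor(s,cv2.COLOR_BGR2GRAY)[v-30:v+34:3,u-24:u+26:3])
E
```

```text
clock: 24.5
ee_pos: [0.4239, 0.2865, 0.2046]
ee_rot: [3.14, 0.003, 3.134]
ft_force: [-0.1, 0.0, -0.2]
grip_width: 0.801
finger_force: 0.0
clock: 26.0
ee_pos: [0.3026, -0.3965, 0.2811]
ee_rot: [3.141, -0.0, 3.131]
ft_force: [1.1, 0.7, -0.3]
grip_width: 0.799
finger_force: 0.0
top [312.8 303.5] foot [313.2 320. ]
[([424, 0, 92, 154, 5849], [474.0, 60.0]), ([509, 0, 67, 192, 4286], [531.0, 73.0]), ([541, 22, 99, 194, 7412], [592.0, 106.0]), ([621, 22, 19, 8, 95], [630.0, 26.0]), ([551, 53, 13, 52, 358], [556.0, 80.0]), ([499, 61, 8, 7, 36], [502.0, 64.0]), ([258, 99, 162, 87, 4405], [339.0, 144.0]), ([543, 104, 21, 59, 377], [551.0, 128.0]), ([384, 159, 9, 10, 63], [388.0, 163.0]), ([362, 180, 23, 26, 312], [376.0, 193.0]), ([331, 191, 36, 28, 433], [345.0, 203.0]), ([257, 196, 36, 42, 295], [273.0, 217.0]), ([456, 200, 8, 27, 104], [459.0, 211.0]), ([499, 209, 30, 80, 839], [514.0, 258.0]), ([520, 221, 26, 77, 574], [532.0, 258.0]), ([359, 225, 38, 34, 274], [379.0, 243.0]), ([309, 227, 8, 12, 42], [313.0, 232.0]), ([450, 229, 7, 56, 185], [452.0, 255.0]), ([483, 228, 18, 66, 431], [49
[... 1985 characters left out ...]
141  85  88  93 121 150 163 173 176 163 166 160 161 122  90]
 [160 156 150 139  83  86 117 157 181 176 167 168 165 161 143  88 147]
 [157 160 157 158 146  90  97 135 161 161 148 167 162 163  95 120 128]
 [154 155 158 159 160 157 144 125 129 131 161 165 165 110  99 164  91]
 [176 167 154 154 159 160 161 157 145 151 155 156 159  92 152 125 155]
 [165 172 171 162 151 157 161 160 161 156 147 155 100  91 159 105 191]
 [160 165 167 174 167 154 153 161 160 160 162 131  85 150  92 180 149]
 [169 165 161 165 168 171 163 151 157 161 156  90 134 115 127 178 158]
 [163 166 164 161 161 165 169 165 153 156 146  96 160  89 186 145 170]
 [150 154 166 164 163 157 161 165 168 159 116  88 121 128 176 160 105]]
```

```bash
python3 - <<'E'
from h import *
def B(f,lo,hi,box,A):
    h=cv2.cvtColor(load(f)[0],cv2.COLOR_BGR2HSV); m=cv2.inRange(h,lo,hi); M=np.zeros_like(m);x0,y0,x1,y1=box;M[y0:y1,x0:x1]=m[y0:y1,x0:x1]
    n,_,st,ce=cv2.connectedComponentsWithStats(M); return [st[i].tolist() for i in range(1,n) if st[i,4]>=A]
for f in('t6','t9','t10'):
    print(f,'green',B(f,(45,80,20),(85,255,255),(370,150,470,285),30),'orange',B(f,(5,150,60),(16,255,255),(430,180,520,285),15))
for f in('s6','s10'): print(f,'green',B(f,(45,80,20),(85,255,255),(345,110,420,200),30),'wood',B(f,(8,70,40),(25,255,255),(340,130,440,240),60))
for f in('scene0','s10'):
    g=cv2.cvtColor(load(f)[0],cv2.COLOR_BGR2HSV); print('mug',B(f,(0,0,150),(180,30,255),(245,262,303,318),100))
print(state()['clock'])
E
```

```text
t6 green [[420, 166, 20, 18, 144], [402, 215, 17, 17, 149], [381, 221, 17, 17, 117]] orange [[459, 227, 15, 37, 240]]
t9 green [[420, 166, 20, 18, 145]] orange [[459, 227, 15, 37, 240]]
t10 green [[420, 165, 20, 19, 163], [402, 215, 17, 17, 145], [381, 221, 17, 17, 113]] orange [[459, 227, 15, 37, 240]]
s6 green [[349, 124, 16, 11, 74], [378, 144, 20, 30, 233]] wood [[348, 134, 15, 14, 130], [409, 141, 31, 14, 226], [360, 159, 42, 57, 936]]
s10 green [[349, 127, 16, 8, 63], [378, 144, 20, 30, 224]] wood [[348, 134, 15, 14, 132], [409, 141, 31, 14, 224], [360, 155, 42, 61, 1206]]
mug []
mug []
26.1
```

The jars, caddy, nuts and hook haven't moved since the hook was laid down, and the shaker stands on the tray, so I'm handing in.

```bash
python3 -c "
from plant import job_done
print(job_done())"
```

```text
the job is handed in; nothing more can be done
None
```

The job is handed in at about 26 s: caddy drawn clear of the cupboard, hook laid flat on the worktop, salt shaker upright on the tray's free end; camera checks show jars, caddy, nuts and hook unmoved since the hook went down, but my check for the mug found nothing, and I didn't re-check the tin at the end.

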